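# Set a colorimeter's filter wheel on its pawl and load the reference glass

## Robot

A 6-joint arm with a two-finger parallel gripper is mounted at the origin on the work surface. World frame = base frame: x ahead of the robot, y to its left, z up, the work surface at z = 0. Lengths are in m, angles in rad, forces in N, time in s.
With the tool pointing down it reaches from about 0.35 to 0.975 m from the base axis. Payload 7.1 kg.
Tool frame: the origin (TCP) lies midway between the tips of the shut fingers; the grasp point (between the pads) lies 19 mm behind it; z points along the fingers, x is the direction in which the jaws open and shut, and the axes are right-handed (so a half turn about z gives the same grasp; the last joint's range is limited). The gripper opens to 88 mm and grips with 3 to 60 N. Pads are 20 mm wide; open, the fingers measure 115 mm over their backs; the gripper's body (75 mm by 178 mm) begins 61 mm behind the grasp point.
Start: joints at [-1.221, 0.423, 1.63, -0, 1.089, -0.019], TCP at [0.225, -0.583, 0.223] pointing down, gripper open.
Joint ranges: [-3, 3], [-0.9, 2.11], [0.09, 2.58], [-1.31, 4.45], [0.11, 2.69], [-2.54, 2.54]. Speed limits (rad/s): [2.39, 2.39, 3.01, 3.14, 3.14, 3.14].

## Interface

Orientations are given as a unit quaternion [w, x, y, z].
In Python, from station import move_pose, movel, movej, command_gripper, wait, inverse_kinematics, read_camera, camera_info, MotionError, job_done, get_time, get_joint_pos, get_qvel, get_effort, get_tcp_pos, get_ee_rot, get_ft_force, get_ft_torque, get_grip_width gives the robot as it stands. Calls block until the motion is done:
- move_pose(position, orientation): joint-space move of the TCP to a pose.
- movel(position, frame=None, v=0.15, until_force=None): straight line of the TCP; frame=None keeps the orientation; v is the mean speed in m/s. With until_force (N) it stops when the force on the tool has changed by that much, and returns True; else False.
- movej(angles): joint-space move.
- command_gripper(opening): opening from 0.0 (shut) to 1.0 (fully open); the grip force is fixed at half the most; returns when the fingers have stopped.
- wait(seconds).
- inverse_kinematics(position, orientation): joint angles nearest the present ones, or None.
- read_camera(name): name is "scene" or "top"; returns the picture (420x560x3 uint8, red, green, blue); there is no depth.
- camera_info(name): a dict with "intrinsics" (3x3 intrinsics, pixels), "T" (4x4, takes a point from camera to world coordinates). Camera axes: x right, y up, looking along -z (the intrinsics and any distortion apply to the point x, -y, -z); pixel columns grow to the right and rows downward; lengths in m; the calibration is good to about 2 mm. A picture is of the moment at which its call begins. camera_info takes no time and is no camera call.
A pose or a line that the arm cannot do raises MotionError and nothing moves.
- job_done(): hands the job in, once; it reports no verdict.
Readings, each from a call of its own:
- get_time(): time.
- get_joint_pos(): joint angles.
- get_qvel(): joint speeds.
- get_effort(): joint torques, N m.
- get_tcp_pos(): TCP position.
- get_ee_rot(): TCP orientation.
- get_ft_force(): force on the tool from outside, world axes, zero at the start.
- get_ft_torque(): the same for the moment, N m.
- get_grip_width(): opening from 0.0 (shut) to 1.0 (fully open).
Only numpy, scipy, OpenCV 4.12 (cv2) and the standard library are available. Lean on these libraries where they do the work, as an engineer would, in place of code of your own. Each camera call takes 0.05 s, during which the arm holds its last target. There are 200 camera calls.

## Task

Get the colorimeter ready to read the red reference glass through its green filter. Turn the filter wheel clockwise by its knob until the sprung pawl clicks into the notch beside the green dot, then turn it gently back until the tooth bears on the pawl and you can feel that it has caught, without forcing the pawl. Stand the red glass from the rack fully home in the sample well, let go of everything, and leave the other glasses, the dye bottle and the pink cup alone.

Things in the scene. Friction and masses are not known exactly. Their poses are not given: they have to be found in the camera images.
- colorimeter: white bench instrument, fixed, 150 (x) x 230 (y) x 58 mm high; origin at the centre of its underside, z up. On its top: the filter wheel, axis at y = +45 mm, and the sample well at y = -75 mm
- filter_wheel: flat aluminium ratchet wheel; origin on its vertical axis at the case's top, z up, -y to its green notch; upper face 10 mm above the case. 8 saw teeth, one each 45 degrees, root radius 38, tips 44 mm; a coloured dot at radius 30 mm beside each notch. It turns clockwise only: it climbs the pawl (about 0.3 N m), then falls free; turned back it stops on the pawl. Left alone it stays, by 0.05 N m of friction
- green_notch (a point): point on the wheel, radius 40 mm, 6 mm above the case's top, where the centre of the pawl's nose lies when the green notch's tooth rests against it: the wheel is right when this and the pawl tip coincide. Turned clockwise, the pawl drops in order into white, violet, blue, green, yellow, orange, red, grey; it starts 1 to 3 clicks before green
- knob_grip (a point): centre of the black fluted round knob on the wheel's axis, 85.5 mm above the table: 40 mm across, 26 mm high, its underside 4.5 mm above the wheel's face; to be pinched across from above at any yaw. It sits loosely on the shaft, on a rubber bush: when reversed it runs free for several degrees (up to 20) before it takes the wheel along, and under load it gives about 1 degree per 0.1 N m. This point's axes are the wheel's
- pawl: brass sprung pawl, 40 mm arm lying at wheel height on the side of the wheel towards the sample well; origin at its pivot. Its spring presses the nose on the teeth with 6 to 9 N; a stop holds it just off the wheel's root. Over 18 N between wheel and pawl harms it, as about 0.75 N m of backward turning gives; 0.3 to 0.55 N m shows that it has caught. Parting fingers can jerk a loaded knob: ease off first
- pawl_tip (a point): centre of the pawl's round nose (4 mm diameter), at the same height as the green notch point; at radius 40 mm from the wheel's axis when it is down in a notch, further out when it rides on a tooth
- well_mouth (a point): centre of the mouth of the square sample well, in the case's top; 14 mm wide, with a 2 mm chamfer, sides along the colorimeter's x and y, 28 mm deep
- well_floor (a point): centre of the well's floor, 28 mm under its mouth; a glass fully home stands 17 mm proud
- glass_rack: wooden rack, fixed, 44 (x) x 136 (y) x 22 mm, with three square slots 42 mm apart along its y, each 16 mm deep; origin at the centre of its underside
- glass_red_mid (a point): centre of the red reference glass, a loose solid block 12.5 x 12.5 x 45 mm upright in one of the rack's slots (any of the three), its foot 6 mm above the table, its sides along the rack's; z is its long axis
- glass_blue_mid (a point): centre of the blue reference glass, same size, in another slot; to be left alone
- glass_amber_mid (a point): centre of the amber reference glass, same size, in the third slot; to be left alone
- dye_bottle: small amber dye bottle, 28 mm across, 72 mm high; origin at the centre of its foot; to be left alone
- pink_cup: pink plastic cup, 72 mm across the rim, 85 mm high; origin at the centre of its foot; to be left alone

How it is judged:
On the way:
1. with the pawl down in the green notch, the wheel is borne back on it so that it is felt to have caught (over 5 N between wheel and pawl) (distance between green_notch and pawl_tip below 0.002 m and contact force between pawl and filter_wheel above 5 N), for 0.15 s.
At the end, for the whole second after the job is handed in: The pawl is down in the green notch with its nose within 2 mm of the seated point, and the red glass stands upright in the well, within 3 mm of its centre and no more than 2 mm above its floor; all is at rest and let go (distance between green_notch and pawl_tip below 0.002 m and horizontal distance between glass_red_mid and well_mouth below 0.003 m and z of glass_red_mid in the frame of well_floor below 0.0245 m and angle between glass_red_mid's own z axis and vertical below 0.09 rad); the robot touches nothing.
It fails at once if the wheel is forced against the pawl with more than 18 N (contact force between pawl and filter_wheel above 18 N).
It fails at once if the blue or the amber glass is moved more than 15 mm (distance of any of glass_blue_mid, glass_amber_mid from where it was at the start of the episode above 0.015 m).
It fails at once if the dye bottle or the pink cup is moved more than 20 mm (distance of any of dye_bottle, pink_cup from where it was at the start of the episode above 0.02 m).
It also fails if it takes over 72 s, if anything falls off the work surface, if the arm or the gripper's body presses on something with over 40 N, if the wrist force passes 120 N, or if a joint passes its speed limit or range.

## Working session

There is one attempt and no reset: what is moved stays moved. The work goes in short steps, each a Python script; the robot and the scene stay as the last script left them, time stands still between calls to the robot, and variables do not carry over. Pictures are saved under pics/ and viewed, about 8 in all and at most 12, crops included, and the job is handed in when it is done.

```bash
ls; mkdir -p pics; python3 - <<'E'
from station import *
import cv2,numpy as np
for n in("top","scene"):
    im=read_camera(n);cv2.imwrite(f"pics/{n}0.png",im[:,:,::-1])
    c=camera_info(n);print(n,{k:np.round(v,4).tolist() if not isinstance(v,str) else v for k,v in c.items()})
print(get_time(),get_ee_rot(),get_tcp_pos())
E
```

```text
pics
top {'intrinsics': [[384.3465, 0.0, 275.2478], [0.0, 384.3465, 214.5492], [0.0, 0.0, 1.0]], 'T': [[0.0134, 0.9877, -0.1556, 0.3861], [-0.9998, 0.0154, 0.0115, 0.0501], [0.0138, 0.1554, 0.9878, 1.002], [0.0, 0.0, 0.0, 1.0]]}
scene {'intrinsics': [[479.2151, 0.0, 274.0939], [0.0, 479.2151, 207.2841], [0.0, 0.0, 1.0]], 'T': [[0.1397, -0.6853, 0.7147, 1.2719], [0.9901, 0.0856, -0.1114, -0.0769], [0.0152, 0.7232, 0.6905, 0.8057], [0.0, 0.0, 0.0, 1.0]]}
0.1 [-3.82549427e-04  8.24773319e-01 -5.65463094e-01 -5.61917406e-04] [ 0.2251526  -0.58251817  0.22198555]
```

View pics/top0.png

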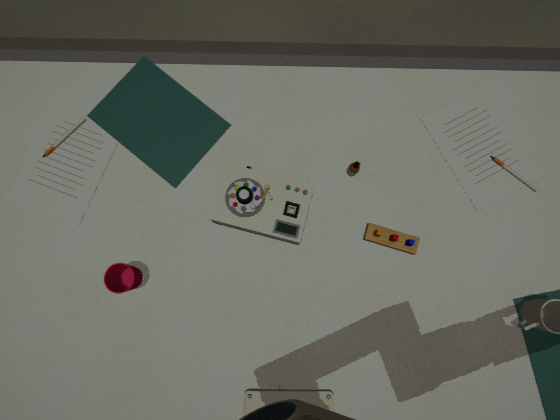

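View pics/scene0.png

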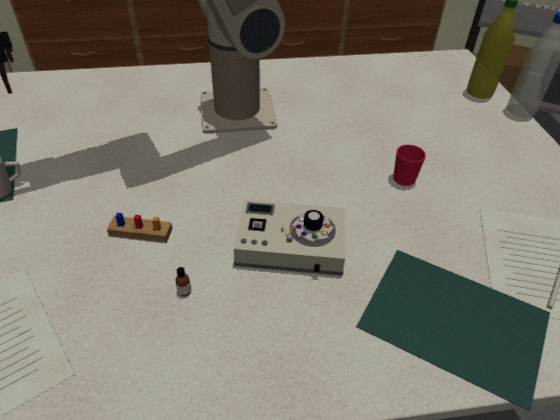

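The top view shows the colorimeter's wheel near (245,197), the well near (291,209), and the rack near (391,238) with amber, red and blue glasses left to right. The cup is at (122,278) and the bottle at (354,168). Next I'll zoom in on the instrument and rack.

```bash
python3 - <<'E'
import cv2,numpy as np
t=cv2.imread("pics/top0.png");s=cv2.imread("pics/scene0.png")
a=cv2.resize(t[165:255,205:325],(400,300),interpolation=cv2.INTER_CUBIC)
b=cv2.resize(s[190:280,230:350],(400,300),interpolation=cv2.INTER_CUBIC)
c=cv2.resize(t[215:260,358:424],(400,273),interpolation=cv2.INTER_CUBIC)
d=cv2.resize(s[205:245,105:175],(400,229),interpolation=cv2.INTER_CUBIC)
c=cv2.copyMakeBorder(c,0,27,0,0,0);d=cv2.copyMakeBorder(d,0,71,0,0,0)
cv2.imwrite("pics/z0.png",np.vstack([np.hstack([a,b]),np.hstack([c,d])]))
E
```

```text
(no output)
```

View pics/z0.png

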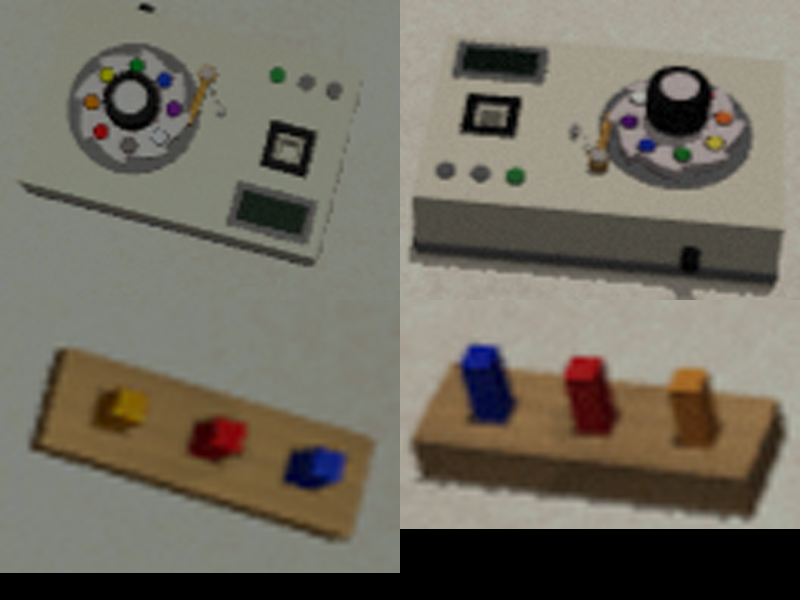

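The wheel runs clockwise white, violet, blue, green. The pawl nose is on the well side, close to violet. Now I'll turn the masks into positions.

```bash
cat > h.py <<'E'
from station import *
import cv2,numpy as np
from scipy.spatial.transform import Rotation as R
def ray(n,uv,z):
    c=camera_info(n);K=np.array(c["intrinsics"]);T=np.array(c["T"])
    p=np.linalg.solve(K,[uv[0],uv[1],1.]);d=T[:3,:3]@[p[0],-p[1],-p[2]];o=T[:3,3]
    return o+d*(z-o[2])/d[2]
def blobs(im,lo,hi,roi,amin=3):
    x0,y0,x1,y1=roi;h=cv2.cvtColor(im[y0:y1,x0:x1],cv2.COLOR_BGR2HSV)
    m=cv2.inRange(h,np.array(lo),np.array(hi))
    n,l,s,c=cv2.connectedComponentsWithStats(m)
    return [(int(s[i,4]),c[i]+[x0,y0],(s[i,0]+x0,s[i,1]+y0,s[i,2],s[i,3])) for i in range(1,n) if s[i,4]>=amin]
def down(yaw): # tool z down, tool x (jaw axis) at world yaw
    q=(R.from_euler('z',yaw)*R.from_euler('x',np.pi)).as_quat();return q[[3,0,1,2]]
E
python3 - <<'E'
from h import *
I={n:cv2.imread(f"pics/{n}0.png") for n in("top","scene")}
W={"top":(218,170,270,225),"scene":(286,203,338,247)}
D={"green":((45,90,40),(75,255,255)),"blue":((108,120,60),(125,255,255)),"violet":((130,90,50),(155,255,255)),"yellow":((26,120,80),(34,255,255)),"orange":((8,130,80),(20,255,255)),"red":((170,120,60),(180,255,255)),"red2":((0,150,60),(6,255,255))}
for n in I:
  for k,(lo,hi) in D.items():
    for a,c,b in blobs(I[n],lo,hi,W[n]): print(n,k,a,c.round(1),ray(n,c,.068)[:2].round(4))
WR={"top":(275,198,305,222),"scene":(244,213,272,236)}
for n in I:
  for k,z in(("well",.058),):
    for a,c,b in blobs(I[n],(0,0,0),(180,255,45),WR[n],8): print(n,k,a,c.round(1),b,ray(n,[b[0]+b[2]/2-.5,b[1]+b[3]/2-.5],z)[:2].round(4))
# black knob
KR={"top":(230,182,258,208),"scene":(298,205,330,232)}
for n in I:
  for a,c,b in blobs(I[n],(0,0,0),(180,255,50),KR[n],8): print(n,"knobblack",a,c.round(1),b)
  x0,y0,x1,y1=KR[n];print(I[n][y0:y1,x0:x1,1])
G={"top":(360,220,424,258),"scene":(105,205,175,245)}
for n in I:
  for k,lo,hi in(("red",(0,190,60),(5,255,255)),("red",(172,150,60),(180,255,255)),("blue",(108,150,50),(128,255,255)),("amber",(17,205,90),(28,255,255)),("wood",(8,60,60),(18,200,255))):
    for a,c,b in blobs(I[n],lo,hi,G[n],8): print(n,k,a,c.round(1),b,ray(n,c,.051)[:2].round(4))
E
```

```text
top green 13 [245.5 184.2] [0.6086 0.1141]
top blue 14 [253.7 188.5] [0.5979 0.0936]
top violet 14 [256.5 197.3] [0.5758 0.0862]
top yellow 14 [236.5 186.7] [0.6017 0.1364]
top orange 19 [264.5 192.4] [0.5885 0.0665]
top orange 14 [231.8 195.4] [0.5796 0.1474]
top red2 12 [234.8 204.3] [0.5572 0.1392]
scene green 15 [314.1 235.8] [0.6047 0.1136]
scene blue 13 [303.7 233. ] [0.594  0.0933]
scene violet 13 [298.3 226. ] [0.5723 0.0856]
scene yellow 12 [323.7 232.3] [0.5974 0.1357]
scene orange 12 [326.5 225. ] [0.5769 0.1464]
scene orange 19 [291.  230.3] [0.5827 0.068 ]
scene orange 3 [289. 239.] [0.607  0.0597]
top well 111 [291.  209.3] (np.int32(284), np.int32(202), np.int32(15), np.int32(16)) [ 0.5481 -0.    ]
scene well 103 [257.1 224. ] (np.int32(249), np.int32(218), np.int32(17), np.int32(13)) [ 5.455e-01 -5.000e-04]
top knobblack 146 [244.5 195.6] (np.int32(236), np.int32(186), np.int32(17), np.int32(18))
[[129 125  99  76  82 105 115 126 126 125 127 126 126 125 118  85  78 119
  127 130 129 120  86  73  73  71  73  90]
 [125 100  74  74  85 115 125 127 127 127 128 127 127 117
[... 6672 characters left out ...]
 237.8] (np.int32(392), np.int32(236), np.int32(5), np.int32(4)) [ 0.4818 -0.2591]
top blue 30 [410.6 242.4] (np.int32(407), np.int32(240), np.int32(7), np.int32(6)) [ 0.4709 -0.2987]
top amber 21 [379. 232.] (np.int32(377), np.int32(230), np.int32(5), np.int32(5)) [ 0.4958 -0.2206]
top wood 513 [391.4 238.7] (np.int32(364), np.int32(223), np.int32(55), np.int32(31)) [ 0.4795 -0.2512]
scene red 56 [137.2 220.6] (np.int32(134), np.int32(215), np.int32(8), np.int32(13)) [ 0.4954 -0.2603]
scene blue 65 [119.1 218.9] (np.int32(116), np.int32(213), np.int32(7), np.int32(13)) [ 0.4851 -0.3   ]
scene wood 958 [139.9 229. ] (np.int32(107), np.int32(216), np.int32(65), np.int32(27)) [ 0.5219 -0.253 ]
```

```bash
python3 - <<'E'
from h import *
from scipy.optimize import least_squares
names=["blue","green","yellow","orange"]
top=dict(violet=(256.5,197.3),blue=(253.7,188.5),green=(245.5,184.2),yellow=(236.5,186.7),orange=(231.8,195.4),red=(234.8,204.3))
sc=dict(violet=(298.3,226.),blue=(303.7,233.),green=(314.1,235.8),yellow=(323.7,232.3),orange=(326.5,225.))
order=["green","blue","violet","white","grey","red","orange","yellow"] # clockwise from above
W={"top":ray("top",(291,209.5),.058)[:2],"scene":ray("scene",(257,224),.058)[:2]}
I={n:cv2.imread(f"pics/{n}0.png") for n in W}
for n,d in(("top",top),("scene",sc)):
    P=np.array([ray(n,v,.068)[:2] for v in d.values()]);k=np.array([order.index(x) for x in d])
    f=lambda x:(x[:2]+.03*np.c_[np.cos(x[2]-k*np.pi/4),np.sin(x[2]-k*np.pi/4)]-P).ravel()
    r=least_squares(f,[P[:,0].mean()-.01,P[:,1].mean(),0.]);c=r.x[:2];w=W[n]-c
    print(n,"centre",c.round(4),"green dot ang",np.degrees(r.x[2]).round(1),"rms",np.sqrt(np.mean(r.fun**2)).round(5),"well",W[n].round(4),"dist",np.linalg.norm(w).round(4),"dir(-y)",np.degrees(np.arctan2(w[1],w[0])).round(1))
    # knob cap
    R0={"top":(236,188,252,200),"scene":(306,211,322,221)}[n];x0,y0,x1,y1=R0
    m=((I[n][y0:y1,x0:x1].astype(int).min(2)>75)*255).astype(np.uint8)
    mo=cv2.moments(m,True);u=(x0+mo["m10"]/mo["m00"],y0+mo["m01"]/mo["m00"]);print(" cap",np.round(u,1),ray(n,u,.0985)[:2].round(4))
    # pawl brass
    B={"top":(258,180,275,205),"scene":(284,222,298,243)}[n]
    for a,cc,b in blobs(I[n],(8,110,60),(25,255,255),B,3): print(" brass",a,cc.round(1),b,ray(n,cc,.066)[:2].round(4))
    # glass tops: brightest pixels of each glass
    G={"top":(360,220,424,258),"scene":(105,205,175,245)}[n]
    x0,y0,x1,y1=G;h=cv2.cvtColor(I[n][y0:y1,x0:x1],cv2.COLOR_BGR2HSV).astype(int)
    for nm,ok in(("red",(h[...,0]<6)|(h[...,0]>172)),("blue",abs(h[...,0]-118)<10),("amber",(h[...,0]>12)&(h[...,0]<28)&(h[...,1]>205))):
        m=ok&(h[...,1]>140);vm=np.percentile(h[...,2][m],90);t=m&(h[...,2]>.85*vm);ys,xs=np.nonzero(t);u=(xs.mean()+x0,ys.mean()+y0)
        print(" ",nm,m.sum(),t.sum(),np.round(u,1),ray(n,u,.051)[:2].round(4))
    g=cv2.morphologyEx(cv2.inRange(h.astype(np.uint8),(6,60,95 if n=="top" else 80),(18,220,255)),cv2.MORPH_CLOSE,np.ones((9,9)))
    cs=max(cv2.findContours(g,0,1)[0],key=cv2.contourArea)
    q=cv2.boxPoints(cv2.minAreaRect(cs))+[x0,y0];Q=np.array([ray(n,v,.022)[:2] for v in q]);print(" rack c",Q.mean(0).round(4),np.linalg.norm(np.diff(Q,axis=0),axis=1).round(3))
    e=[Q[i+1]-Q[i] for i in range(3)];e=max(e,key=np.linalg.norm);print(" rack long ang",np.degrees(np.arctan2(e[1],e[0])).round(1))
E
```

```text
top centre [0.578  0.1166] green dot ang -3.9 rms 0.0006 well [ 0.5481 -0.    ] dist 0.1204 dir(-y) -104.4
 cap [243.5 193.6] [0.5781 0.1163]
 brass 28 [264.2 193.8] (np.int32(262), np.int32(188), np.int32(7), np.int32(14)) [0.5852 0.0673]
  red 47 20 [395.6 236.8] [ 0.4844 -0.2618]
  blue 44 17 [411.7 241.9] [ 0.4723 -0.3016]
  amber 44 19 [379.2 231.9] [ 0.496 -0.221]
 rack c [ 0.4839 -0.2635] [0.053 0.146 0.052]
 rack long ang -110.4
scene centre [0.5746 0.116 ] green dot ang -4.4 rms 0.00025 well [ 5.455e-01 -5.000e-04] dist 0.1201 dir(-y) -104.0
 cap [313.7 215.3] [0.5743 0.1165]
 brass 22 [291.  229.9] (np.int32(290), np.int32(226), np.int32(3), np.int32(9)) [0.5798 0.0684]
 brass 11 [288.9 239.5] (np.int32(287), np.int32(238), np.int32(5), np.int32(4)) [0.6067 0.0596]
  red 83 18 [136.3 216.4] [ 0.4819 -0.2632]
  blue 77 17 [118.4 214.4] [ 0.4703 -0.3029]
  amber 24 19 [155.9 225.2] [ 0.5148 -0.2191]
 rack c [ 0.4858 -0.2627] [0.086 0.168 0.082]
 rack long ang 67.9
```

Both views agree on the key positions:

| Item | Value |
|---|---|
| Wheel axis | (0.5763, 0.1163) |
| Well | (0.5468, -0.0003) |
| Case yaw | -14.2° |
| Red glass (middle slot) | about (0.483, -0.2625) |

Green needs about 90–100° of clockwise turn. I'll go and grip the knob.

```bash
python3 - <<'E'
from h import *
K=[.5763,.1163]
best=None
for y in np.radians(np.arange(-180,180,5)):
    q=inverse_kinematics([*K,.19],down(y))
    if q is not None and (best is None or abs(q[5]+1.35)<abs(best[0][5]+1.35)): best=(np.array(q),y)
print(best[0].round(3),np.degrees(best[1]))
y=best[1]
movej(best[0]); command_gripper(.62)
print(get_tcp_pos().round(4),get_time(),get_grip_width())
movel([*K,.0755],v=.1,until_force=8)
f0,t0=get_ft_force(),get_ft_torque();print("before",f0.round(2),t0.round(3),get_tcp_pos().round(4))
command_gripper(0.)
print("after",get_ft_force().round(2),get_ft_torque().round(3),get_grip_width()*88,get_tcp_pos().round(4),get_time(),get_joint_pos().round(4))
E
```

```text
[ 0.179  0.409  1.739 -0.     0.994 -1.392] 90.0
[0.5763 0.1163 0.19  ] 3.5583 0.6219603909027241
before [ 0.1   0.57 -0.28] [ 0.092 -0.152  0.01 ] [0.5768 0.1164 0.0761]
after [ 0.65 -1.97  5.3 ] [-0.286 -0.05  -0.014] 39.458046197629294 [0.5766 0.1162 0.076 ] 5.2417 [ 1.7870e-01  5.7040e-01  1.7965e+00 -4.0000e-04  7.7410e-01 -1.3919e+00]
```

```bash
cat >> h.py <<'E'
def turn(dq):
    q=np.array(get_joint_pos() if not hasattr(turn,"q") else turn.q,float);q[5]+=dq;movej(q);turn.q=q
    return get_ft_torque()[2]
def yaw():
    w,x,y,z=get_ee_rot();v=R.from_quat([x,y,z,w]).apply([1,0,0]);return np.degrees(np.arctan2(v[1],v[0]))
E
python3 - <<'E'
from h import *
y0=yaw();L=[]
for i in range(14):
    t=turn(np.radians(4));L.append((round(y0-yaw(),1),round(t,3)))
print(L,get_time(),get_ft_force().round(1),get_grip_width()*88)
im=read_camera("scene")[:,:,::-1]; cv2.imwrite("pics/s1.png",cv2.resize(im[170:270,240:360],(720,600),interpolation=cv2.INTER_CUBIC))
E
```

```text
[(np.float64(3.9), np.float64(0.254)), (np.float64(7.8), np.float64(0.345)), (np.float64(11.9), np.float64(-0.017)), (np.float64(15.8), np.float64(-0.034)), (np.float64(19.8), np.float64(0.028)), (np.float64(23.8), np.float64(-0.004)), (np.float64(27.8), np.float64(-0.01)), (np.float64(31.8), np.float64(0.21)), (np.float64(35.8), np.float64(0.021)), (np.float64(39.8), np.float64(0.334)), (np.float64(43.9), np.float64(0.247)), (np.float64(47.9), np.float64(0.084)), (np.float64(51.8), np.float64(0.33)), (np.float64(55.9), np.float64(0.031))] 8.7417 [1.9 4.2 1.1] 39.499516880724585
```

View pics/s1.png

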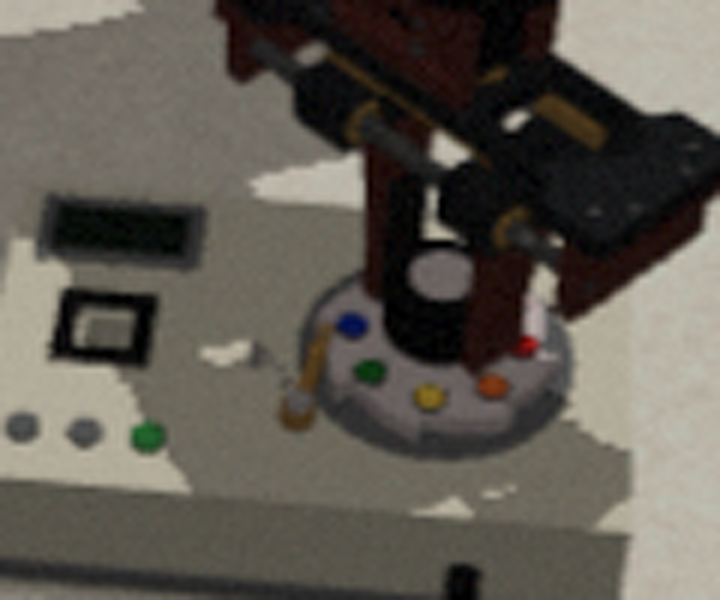

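Blue (352,325) now lies beside the nose of the pawl, near (325,335), with green next at (370,371). I'll measure the wheel angle from the dots.

```bash
cat >> h.py <<'E'
D={"green":((45,90,40),(75,255,255)),"blue":((108,120,50),(125,255,255)),"violet":((130,90,40),(155,255,255)),"yellow":((23,120,70),(34,255,255)),"orange":((8,130,70),(20,255,255)),"red":((0,170,90),(6,255,255))}
order=["green","blue","violet","white","grey","red","orange","yellow"]
def wheel(n="scene",im=None):
    "green dot angle minus the -y direction, deg; CCW positive"
    im=read_camera(n)[:,:,::-1].copy() if im is None else im
    c=np.array([.5746,.1160] if n=="scene" else [.578,.1166]);out={}
    for k,(lo,hi) in D.items():
        for a,u,b in blobs(im,lo,hi,(286,203,338,250) if n=="scene" else (218,170,270,225),4):
            d=ray(n,u,.068)[:2]-c;r=np.linalg.norm(d)
            if abs(r-.03)<.003: out[k]=round((np.degrees(np.arctan2(d[1],d[0]))+45*order.index(k)+104.2+180)%360-180,1)
    return out
E
python3 - <<'E'
from h import *
print(wheel(im=cv2.imread("pics/scene0.png")),wheel(),wheel("top"),yaw())
E
```

```text
{'green': np.float64(99.6), 'blue': np.float64(99.7), 'violet': np.float64(99.8), 'yellow': np.float64(100.2), 'orange': np.float64(99.9)} {'green': np.float64(41.6), 'blue': np.float64(42.3), 'yellow': np.float64(41.5), 'orange': np.float64(42.2), 'red': np.float64(43.9)} {} 34.14344746440618
```

```bash
python3 - <<'E'
from h import *
y0=yaw();L=[]
for i in range(13):
    t=turn(np.radians(4));L.append((float(round(y0-yaw(),1)),float(round(t,3))))
print(L,get_time(),get_ft_force().round(1),get_grip_width()*88)
im=read_camera("scene")[:,:,::-1].copy(); print(wheel(im=im),yaw());cv2.imwrite("pics/s2.png",cv2.resize(im[190:260,276:346],(600,600),interpolation=cv2.INTER_CUBIC))
E
```

```text
[(3.8, 0.043), (7.8, -0.025), (11.9, -0.017), (15.8, 0.092), (19.8, 0.042), (23.8, 0.274), (27.8, 0.065), (31.8, 0.274), (35.8, 0.181), (39.8, 0.404), (43.8, -0.027), (47.8, 0.02), (51.8, 0.044)] 12.1417 [ 3.   4.6 -0.3] 39.61214761157662
{'green': np.float64(-7.3), 'yellow': np.float64(-7.2), 'orange': np.float64(-7.5), 'red': np.float64(-6.5)} -17.663081613041108
```

View pics/s2.png

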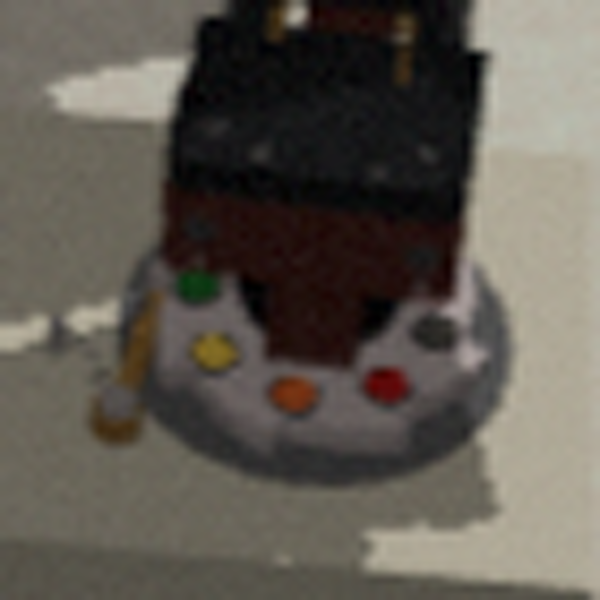

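Green (200,285) is just past the pawl nose at -7.3°, so all three clicks are done. Now a gentle reverse while watching the torque.

```bash
python3 - <<'E'
from h import *
y0=yaw();L=[];step=2.;tot=0
def tz():
    wait(.06);a=get_ft_torque()[2];wait(.03);return (a+get_ft_torque()[2])/2
while tot<42:
    turn(-np.radians(step));tot+=step;t=tz();L.append((tot,float(round(t,3))))
    if tot>22 or t<-.09: step=1.
    if t<-.15: step=.5
    if t<-.36: break
wait(.3);print(L,get_time(),tz(),wheel(),yaw(),get_grip_width()*88)
E
```

```text
[(2.0, 0.001), (4.0, 0.009), (6.0, -0.005), (8.0, 0.024), (10.0, -0.005), (12.0, 0.014), (14.0, 0.021), (16.0, 0.058), (18.0, -0.093), (19.0, -0.171), (19.5, -0.158), (20.0, -0.265), (20.5, -0.219), (21.0, -0.29), (21.5, -0.322), (22.0, -0.369)] 17.9583 -0.37291976773525765 {'green': np.float64(0.9), 'blue': np.float64(3.2), 'yellow': np.float64(1.7), 'orange': np.float64(1.7), 'red': np.float64(1.3)} 4.237530036602256 39.57756030473743
```

It has caught: -0.37 N m, with the slope of a firm stop and the wheel back by about 8.5°. Now I'll ease off, release and lift.

```bash
python3 - <<'E'
from h import *
for i in range(8):
    t=turn(np.radians(1)); print(round(float(t),3),end=" ")
    if i>=3 and abs(t)<.04: break
command_gripper(.62); p=get_tcp_pos();movel([p[0],p[1],.2],v=.2)
print(get_time(),wheel(),yaw())
# check rack pose with a clear gripper; go above the red glass
import itertools
P=[.483,-.2625];q0=None
for y in (-17.,163.,-19+0,161.):
    q=inverse_kinematics([*P,.15],down(np.radians(y))); print(y,None if q is None else np.round(q,2))
E
```

```text
-0.297 -0.179 -0.186 -0.055 -0.035 20.5833 {'green': np.float64(-0.9), 'blue': np.float64(3.2), 'yellow': np.float64(-2.2), 'orange': np.float64(0.4), 'red': np.float64(4.3)} -0.7583751146677231
-17.0 [-0.52  0.41  1.85 -0.    0.88 -0.22]
163.0 None
-19 [-0.52  0.41  1.85 -0.    0.88 -0.19]
161.0 None
```

```bash
python3 - <<'E'
from h import *
P=[.4832,-.2625];o=down(np.radians(-16.5))
move_pose([*P,.15],o);command_gripper(.45)
print(wheel(),wheel("top"),get_time())
b=movel([*P,.038],v=.12,until_force=6);print(b,get_tcp_pos().round(4))
command_gripper(0.);print("w",get_grip_width()*88,get_ft_force().round(2))
p=get_tcp_pos();movel([p[0],p[1],.12],v=.12)
print(get_grip_width()*88,get_ft_force().round(2),get_tcp_pos().round(4),get_time())
move_pose([.5468,-.0003,.13],down(np.radians(-14.2)));wait(.2)
t,s=[read_camera(n)[:,:,::-1] for n in("top","scene")]
cv2.imwrite("pics/g.png",np.hstack([cv2.resize(t[165:255,240:330],(400,400)),cv2.resize(s[150:250,210:310],(400,400))]))
print(get_time())
E
```

```text
{'green': np.float64(-0.5), 'blue': np.float64(2.3), 'yellow': np.float64(1.2), 'orange': np.float64(1.4), 'red': np.float64(2.0)} {'green': np.float64(0.1), 'blue': np.float64(0.8), 'violet': np.float64(2.4), 'yellow': np.float64(-0.3), 'orange': np.float64(-0.2), 'red': np.float64(-0.5)} 22.6583
False [ 0.4837 -0.2628  0.0386]
w 11.978736122797157 [ 0.47 -0.19  2.66]
12.278971307945229 [ 0.28  0.82 -0.27] [ 0.4829 -0.2624  0.1195] 25.1167
26.4667
```

View pics/g.png

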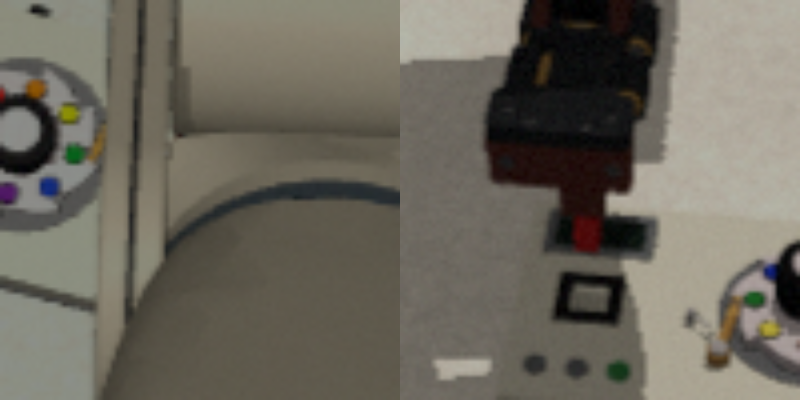

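The glass is held; in the scene crop it sits at (586,235), above the well frame at (590,297). I'll check its offset across the jaws, then lower it.

```bash
python3 - <<'E'
from h import *
im=read_camera("scene")[:,:,::-1].copy()
h=cv2.cvtColor(im,cv2.COLOR_BGR2HSV)
m=((h[...,0]<6)|(h[...,0]>172))&(h[...,1]>170)&(h[...,2]>70);m[:190]=0;m[225:]=0;m[:,:240]=0;m[:,275:]=0
ys,xs=np.nonzero(m);print(xs.min(),xs.max(),ys.min(),ys.max(),len(xs))
p=get_tcp_pos();u=[xs.mean(),ys.mean()];print("glass",np.round(u,1),ray("scene",u,.114)[:2].round(4),"tcp",p.round(4))
W=[.5468,-.0003]
b=movel([*W,.095],v=.12);f0=get_ft_force()
b=movel([*W,.063],v=.03,until_force=5)
print(b,get_tcp_pos().round(4),(get_ft_force()-f0).round(2),get_ft_torque().round(3),get_time(),get_grip_width()*88)
E
```

```text
254 258 204 212 33
glass [256.4 208.4] [ 0.5546 -0.0022] tcp [ 0.5468 -0.0011  0.13  ]
True [ 5.477e-01 -4.000e-04  6.280e-02] [-0.21  0.18  0.12] [-0.046 -0.086  0.001] 28.05 12.008897040257605
```

It reached the expected home height (TCP 0.0628, predicted about 0.0626). Next I'll release it, lift clear and check the top height by touch and picture.

```bash
python3 - <<'E'
from h import *
command_gripper(.3);p=get_tcp_pos();movel([p[0],p[1],.1],v=.1)
command_gripper(0.);b=movel([p[0],p[1],.073],v=.03,until_force=4)
print("touch",b,get_tcp_pos().round(4),get_ft_force().round(2))
movel([p[0],p[1],.2],v=.2);movej([-.6,.423,1.63,0,1.089,-.019]);wait(.3)
t,s=[read_camera(n)[:,:,::-1].copy() for n in("top","scene")]
print(wheel(im=s),wheel("top",t),get_time())
for n,im,roi in(("top",t,(275,195,308,225)),("scene",s,(240,205,275,240))):
    x0,y0,x1,y1=roi;h=cv2.cvtColor(im[y0:y1,x0:x1],cv2.COLOR_BGR2HSV);m=((h[...,0]<6)|(h[...,0]>172))&(h[...,1]>140)
    ys,xs=np.nonzero(m);print(n,len(xs),ray(n,[xs.mean()+x0,ys.mean()+y0],.072)[:2].round(4))
cv2.imwrite("pics/f.png",np.hstack([cv2.resize(t[165:255,205:325],(400,300),interpolation=2),cv2.resize(s[190:280,230:350],(400,300),interpolation=2)]))
E
```

```text
touch True [ 5.489e-01 -5.000e-04  7.530e-02] [-0.7   0.07  5.64]
{'green': np.float64(-0.9), 'blue': np.float64(2.3), 'yellow': np.float64(1.2), 'orange': np.float64(1.4), 'red': np.float64(1.7)} {'green': np.float64(0.8), 'blue': np.float64(0.8), 'violet': np.float64(2.4), 'yellow': np.float64(-0.3), 'orange': np.float64(-0.2), 'red': np.float64(-0.5)} 32.85
top 27 [0.5475 0.0007]
scene 61 [ 0.5526 -0.0008]
```

View pics/f.png

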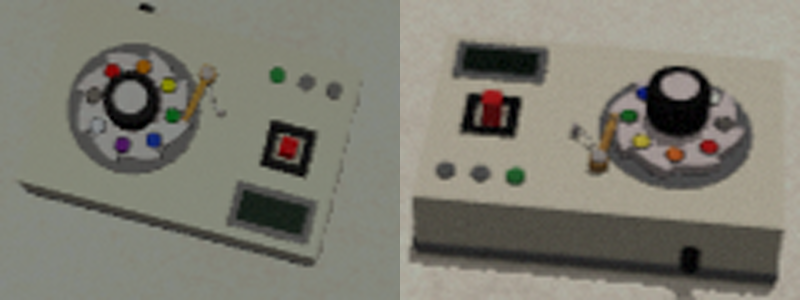

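The red glass is at the well's centre, with its top at 75.3 mm against 75 mm expected. The wheel reads within about 1° of its loaded seat, with green beside the nose. Handing in.

```bash
python3 -c "
from station import *
print(get_time(),get_ft_force().round(2),abs(get_qvel()).max());job_done()"
```

```text
32.85 [ 0.59  0.22 -0.32] 0.006823620414615053
the job is handed in; nothing more can be done
```

The colorimeter is set on its green filter with the red glass in the well, and I handed the job in at about 33 s of the 72 s allowed; no verdict is reported.

- **Wheel:** I turned the knob clockwise through three felt clicks, violet, blue then green. I then turned it back until it bore on the pawl at about 0.37 N m for over 0.3 s. I eased off to about 0.04 N m before letting go. The last pictures show the green dot at the pawl nose, and on average the dots moved less than 1° from the loaded position. Single dots scattered by 1–3° between views.
- **Red glass:** I lifted it from the middle slot and lowered it into the well until it met the floor. Touching its top with the shut fingers gave 75.3 mm, against 75.0 mm if fully home. The top view puts it within about 1 mm of the well's centre. The scene-view figure reads about 7 mm off in x because that mask includes the glass's side face, so I did not use it.
- **Everything else:** The arm is clear and touching nothing. I did not go near the dye bottle or the pink cup. I gripped only the red glass in the rack, but took no last picture of the other two.

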